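Release the battery pack on the charging rail

ROBOT

A 6-joint arm with a two-finger parallel gripper is mounted at the origin on the work surface. World frame = base frame: x ahead of the robot, y to its left, z up, the work surface at z = 0. Lengths are in mm, angles in degrees, forces in N, time in s.
With the tool pointing down it reaches from about 300 to 850 mm from the base axis. Payload 4.2 kg.
Tool frame: the origin (TCP) lies at the very end of the fingers, on their centre line; the grasp point (between the pads) lies 19 mm behind it; x points along the fingers, z is the direction in which the jaws open and shut, and the axes are right-handed (so a half turn about x gives the same grasp; the last joint's range is limited). The gripper opens to 91 mm and grips with 3 to 60 N. Pads are 32 mm wide; open, the fingers measure 118 mm over their backs; the gripper's body (76 mm by 178 mm) begins 60 mm behind the grasp point.
Start: joints at [-67.953, 18.312, 89.639, -0, 72.044, -1.146], TCP at [226.46, -528.544, 213.976] pointing down, gripper open.
Joint ranges: [-177.97, 177.97], [-48.28, 115.42], [12.27, 149.76], [-77.06, 257.06], [2.81, 150.46], [-146.56, 146.56]. Speed limits (degrees/s): [147.25, 147.25, 180, 180, 180, 180].

INTERFACE

Orientations are given as [roll, pitch, yaw] about the fixed x, y, z axes, in that order (R = Rz(yaw) Ry(pitch) Rx(roll)).
In Python, from workcell import state, grab_frame, camera_info, env, search_frame, place_of gives the robot as it stands.
- The arm moves only by the tool drive_tool, never from a script. Its argument "plan" is a list of rows, each a list of 7 numbers: the turn, a rotation vector about the world's x, y, z in degrees, then the shift along the world's x, y, z in mm, then the finger opening in mm, from 0 to 91.2. In form: [[wx, wy, wz, dx, dy, dz, jaw], ...]. A call has 1 to 10 rows; each row is the pose to reach, as a shift and turn from the pose measured when the call began; what a row does not reach only later rows make up. A row lasts 1/8 s, in which the tool goes at most 62.5 mm and 10.7 degrees, less where a joint would pass 70% of its speed; a pose out of reach is approached as far as the arm can. A call with a gripper value outside its range is refused whole. The fingers move at their own pace and stop on an object; "grip_force" is the grip in N (left out, the last holds). Time passes only in rows, so rows that repeat a pose let the fingers close. It gives the time, the measured TCP pose, the force and the opening at its end, in the units of the state.
- state(): the state, without advancing time (a new reading comes with each control period).
- grab_frame(name): name is "scene" or "top" or "wrist"; returns the picture (420x560x3 uint8, red, green, blue); there is no depth.
- camera_info(name): a dict with "intrinsics" (3x3 intrinsics, pixels), "origin" and "orientation" of the camera in the world; the wrist camera has in their place "hand_eye" (4x4, takes a point from camera to tool coordinates, whose origin is the TCP and whose axes are the tool frame's). Camera axes: x right, y down, z forward; pixel columns grow to the right and rows downward; lengths in mm; the calibration is good to about 2 mm. The wrist camera is an equidistant fisheye: a pixel r from the principal point sees the ray r / f radians off the axis. A picture is of the moment at which its call begins: read the wrist's pose just before it. camera_info takes no time and is no camera call.
- env.job_done(): hands the job in, once; it reports no verdict.
Trained networks look in the newest picture that a camera, given by its name, has taken for a name from the list of things; names that differ only in an ending like _2 or _b are one class to them, and where a whole thing is asked for, a point or a joint stands for the part that bears it (a point fixed in the world has none). Each returns a list of dicts, best first, with "p" (0 to 1); they miss things now and then, are a little off and sometimes report something else, mostly with a low value. They report only what shows in the picture. A call takes as long as a camera call. They do not tell look-alikes from the thing itself.
- search_frame(camera, label): "rect" ([left, top, right, bottom] as shares, 0 to 1, of the picture: columns of its width, rows of its height, round what is visible of it).
- place_of(camera, label): "location" ([column, row] as shares, 0 to 1, of the picture: columns of its width, rows of its height: a listed point, or the origin of a listed thing).
The state is a dict: "time_s": time; "qpos": joint angles; "qvel": joint speeds; "effort": joint torques, N m; "ee_pos": TCP position; "ee_rot": TCP orientation; "force": force on the tool from outside, world axes, zero at the start; "torque": the same for the moment, N m; "gripper_width": finger opening in mm.
Only numpy, scipy, OpenCV 4.12 (cv2) and the standard library are available. Lean on these libraries where they do the work, as an engineer would, in place of code of your own. Each camera call takes 0.05 s, during which the arm holds its last target. There are 200 camera calls.

TASK

Take the orange-handled release rod from its green fork stand and push it down through the yellow-edged slot of the sloped charging rail, pressing the hidden latch until the battery pack slides down to its stop. Then hang the rod back in the fork, upright with its collar resting on the prongs, and let go. Do not push the battery pack itself with the rod or the gripper, and leave the other things on the bench where they are.

Things in the scene. Friction and masses are not known exactly. Their poses are not given: they have to be found in the camera images.
- rail: Fixed charging rail: grey panel, 220 mm up the slope x 240 mm wide, rising at 35 degrees towards rail +x; steel base plate 200 x 240 x 8 mm. Origin on the bench under the panel's centre; x level towards the panel's high end, y across, z up. The panel's upper face is 100 mm high at x = 0 (37 at the low end, 163 at the high end). Battery pack on the half y < 0, slot in the half y > 0.
- slot (a point): Centre of the yellow-edged slot's mouth, in the panel's upper face at rail (0, 60, 100) mm; axes as the rail's. 44 mm long along rail y, 18 mm wide up the slope, running square to the panel: the rod goes in along rail direction (sin 35, 0, -cos 35), 35 degrees from vertical, down and towards rail +x. Guide walls 30 mm deep leave the rod about 15 degrees of lean either way.
- latch_face (a point): Centre of the hidden latch tab's face, in the closed box under the slot: 42 mm below the panel's upper face along the slot at rest. The tab fills the bottom of the slot (34 x 50 mm); axes as the rail's. It moves with the tab.
- latch (a joint): Travel of the latch tab along the slot, m: 0 at rest, 0.013 fully pressed (55 mm below the panel's upper face), a hard stop. A spring returns it: about 3 N to start, 6 N at 0.008, where the pack is freed, 8 N at 0.013; latch friction may add 1 N.
- pack (a joint): Slide of the battery pack down the slope, m: 0 latched, 0.030 at its lower stop. It slides by its own weight in less than half a second once the latch has been pressed 0.008 or more, and then stays down.
- pack_top (a point): Centre of the top face of the battery pack (black case with a blue panel, 150 mm along the slope x 88 mm wide, standing 51 mm out of the panel; it covers rail y -99 to -11 mm).
- stand: Fixed fork stand: green base plate 110 x 100 x 12 mm, a dark post 16 x 30 mm on the fork's closed side (stand x 28 to 44 mm, y -15 to 15 mm) and a green fork on top, 8 mm thick, nothing above it. Origin on the bench below the hanging place; z up. The fork is open towards stand -x.
- fork (a point): The hanging place: on the upper face of the fork, 170 mm above the bench, centred between the prongs; axes as the stand's. The gap between the two prongs is 18 mm (y -9 to 9 mm), each prong is 18 mm wide; the gap runs from the closed end at x = 24 mm to the open ends at x = -32 mm.
- rod: Loose release rod, 0.16 kg or so, 220 mm long. Origin at the underside of its collar, z along the rod up to the handle. Steel rod 10 mm in diameter from z = -150 mm (tip) to 0, round steel collar 36 mm in diameter from 0 to 6 mm, orange square handle 22 x 22 mm from 6 to 70 mm. At the start it hangs in the fork, the collar on the prongs.
- rod_grip (a point): Middle of the orange handle, 42 mm above the underside of the collar, on the rod's axis; axes as the rod's.
- rod_tip (a point): Lower end of the rod, on its axis, 150 mm below the underside of the collar.
- pen_can: Bystander: open steel can, 76 mm across, 95 mm high, beside the stand; origin at its underside. Leave it.
- sprocket: Bystander: flat dark steel ring, 100 mm across, 8 mm high, before the rail; origin at its underside. Leave it.
- wrench: Bystander: wrench 180 mm long lying flat on the bench. Leave it.
- driver: Bystander: screwdriver 190 mm long lying on the bench. Leave it.
- spray: Bystander: closed can, 58 mm across, 170 mm high, standing at the far side; origin at its underside. Leave it.
- towels: Bystander: white stack 200 x 150 x 30 mm, to the robot's right. Leave it.
Mind the look-alikes: they are no part of the job. There is more than one size of the stand; the one meant has the size given above.

How it is judged:
By the outcome, as a careful person would: the job done as asked, in the order asked, and still so for the second after the job is handed in, with the robot touching nothing.
It also fails if it takes over 58 s, if anything falls off the work surface, if the arm or the gripper's body presses on something with over 40 N, if the wrist force passes 120 N, or if a joint passes its speed limit or range.

## Working session

There is one attempt and no reset: what is moved stays moved. The work goes in short steps, Python scripts to look and compute and a tool call to move; the robot and the scene stay as the last step left them, time stands still between calls to the robot, and variables do not carry over. Pictures are saved under pics/ and viewed, about 8 in all and at most 12, crops included, and the job is handed in when it is done.

Besides the shell and the picture viewer there is one more tool, called after "Emit:" as name([rows], argument=value, ...), one row to a line, values as JSON. drive_tool: Moves the arm, as the interface text tells. Its arguments: {"type":"object","properties":{"plan":{"type":"array"},"grip_force":{"type":"number"}},"required":["plan"]}

```bash
mkdir -p pics; ls; cat > h.py <<'E'
import numpy as np,cv2
from workcell import *
from scipy.spatial.transform import Rotation as R
def ray(name,u,v):
    c=camera_info(name);K=np.array(c["intrinsics"]);o=np.array(c["origin"]);Q=np.array(c["orientation"])
    if Q.shape!=(3,3): Q=R.from_euler('xyz',Q,degrees=True).as_matrix()
    d=Q@np.linalg.solve(K,[u*560,v*420,1]);return o,d/np.linalg.norm(d)
def atz(name,p,z):
    o,d=ray(name,*p);return o+d*(z-o[2])/d[2]
def save(name,f,img=None):
    im=grab_frame(name) if img is None else img
    cv2.imwrite('pics/'+f,im[:,:,::-1]);return im
E
python3 - <<'E'
from h import *
for n in["scene","top","wrist"]:print(n,camera_info(n))
s=save("scene","s0.png");t=save("top","t0.png")
H={'slot':100,'fork':170,'rod_grip':212,'rod':170,'stand':0,'rail':0,'pack_top':None,'latch_face':None,'pen_can':0,'spray':0}
for c in["scene","top"]:
  for l,z in H.items():
    for r in place_of(c,l)[:3]:
      print(c,l,round(r['p'],2),np.round(r['location'],3), None if z is None else np.round(atz(c,r['location'],z),0))
print(state())
cv2.imwrite('pics/a0.png',np.vstack([s,t])[:,:,::-1])
E
```

```text
pics
scene {'intrinsics': array([[407.21714555,   0.        , 275.9234806 ],
       [  0.        , 407.21714555, 204.41020216],
       [  0.        ,   0.        ,   1.        ]]), 'origin': array([ 983.98963177, -484.68124676, 1098.32717781]), 'orientation': array([-146.49093248,   -0.60236682,   43.57370905])}
top {'intrinsics': array([[429.97675755,   0.        , 278.92572065],
       [  0.        , 429.97675755, 216.15478014],
       [  0.        ,   0.        ,   1.        ]]), 'origin': array([ 381.70257756,   -9.90404437, 1485.93030588]), 'orientation': array([-172.56330198,   -0.88104494,  -88.65608086])}
wrist {'intrinsics': array([[325.1922621 ,   0.        , 278.06484228],
       [  0.        , 325.1922621 , 206.53445619],
       [  0.        ,   0.        ,   1.        ]]), 'hand_eye': array([[ 5.19776985e-04, -2.78425143e-01,  9.60457792e-01,
        -1.71169662e+02],
       [ 1.06344656e-03, -9.60457224e-01, -2.78425554e-01,
         7.94880607e+01],
       [ 9.99999299e-01,  1.16611473e-03, -2.03133299e-04,
        -7.12614845e-01],
       [ 0.00000000e+00,  0.00000000
[... 1538 characters left out ...]
8.    0.]
top spray 0.77 [0.489 0.395] [755.  -5.   0.]
{'time_s': 1.1, 'qpos': array([-6.79530187e+01,  1.83104729e+01,  8.96398947e+01,  2.07401709e-04,
        7.20439736e+01, -1.14551985e+00]), 'qvel': array([-0.06609464,  0.02410619, -0.00346643,  0.00628465, -0.10000726,
       -0.03149086]), 'effort': array([-5.71213877e-04, -4.12366140e+01, -2.32235563e+01,  7.27431849e-02,
        3.77350068e-02, -2.45138540e-05]), 'ee_pos': array([ 226.45554592, -528.53681373,  213.98417114]), 'ee_rot': array([  0.85143456,  89.99433783, -65.95612826]), 'force': array([-0.46860338,  0.3587629 , -0.61224944]), 'torque': array([0.02555077, 0.02690618, 0.01034748]), 'gripper_width': 91.43365171638106}
```

View pics/s0.png

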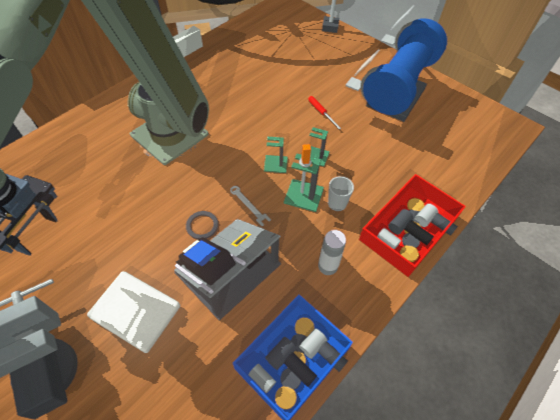

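View pics/t0.png

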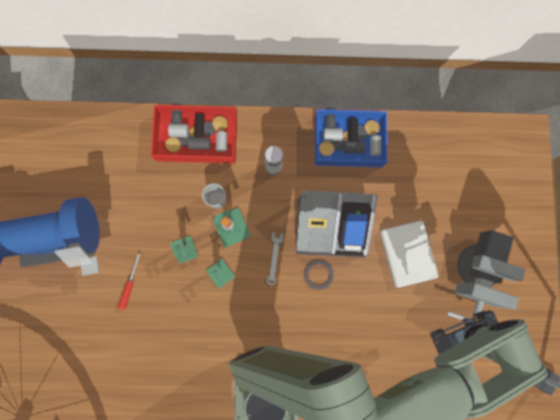

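The target stand is the largest of the three, at about (520, 130), top-image pixel (230, 227). The slot is near (548, -148), and the rail's high end is on the far side from the robot. I'm moving above the stand for a close look.

Emit:
drive_tool([
  [0,0,80,294,658,136,91],
  [0,0,80,294,658,136,91],
  [0,0,80,294,658,136,91],
  [0,0,80,294,658,136,91],
  [0,0,80,294,658,136,91],
  [0,0,80,294,658,136,91],
  [0,0,80,294,658,136,91],
  [0,0,80,294,658,136,91],
  [0,0,80,294,658,136,91],
  [0,0,80,294,658,136,91],
])

```text
time_s: 2.35
ee_pos: [477.5, 34.2, 330.6]
ee_rot: [-27.4, 89.9, -14.2]
force: [1.1, -0.2, 1.1]
gripper_width: 91.1
```

Emit:
drive_tool([
  [0,0,0,42,96,20,91],
  [0,0,0,42,96,20,91],
  [0,0,0,42,96,20,91],
  [0,0,0,42,96,20,91],
])

```text
time_s: 2.85
ee_pos: [519.1, 129.7, 350.2]
ee_rot: [-90.8, 89.9, -77.6]
force: [0.1, 0.2, -0.4]
gripper_width: 90.7
```

```bash
cat >> h.py <<'E'
def wray(s,u,v):
    c=camera_info("wrist");K=np.array(c["intrinsics"]);H=np.array(c["hand_eye"])
    x=(u*560-K[0,2])/K[0,0];y=(v*420-K[1,2])/K[1,1];r=np.hypot(x,y)
    d=np.array([np.sin(r)*x/r,np.sin(r)*y/r,np.cos(r)])
    T=R.from_euler('xyz',s['ee_rot'],degrees=True).as_matrix()
    return np.array(s['ee_pos'])+T@H[:3,3],T@(H[:3,:3]@d)
def watz(s,p,z):
    o,d=wray(s,*p);return o+d*(z-o[2])/d[2]
def wproj(s,P):
    c=camera_info("wrist");K=np.array(c["intrinsics"]);H=np.array(c["hand_eye"])
    T=R.from_euler('xyz',s['ee_rot'],degrees=True).as_matrix()
    q=H[:3,:3].T@(T.T@(np.array(P)-s['ee_pos'])-H[:3,3]);a=np.arctan2(np.hypot(q[0],q[1]),q[2]);n=np.hypot(q[0],q[1])
    return K[0,2]+K[0,0]*a*q[0]/n,K[1,2]+K[1,1]*a*q[1]/n
E
python3 - <<'E'
from h import *
s=state();print(s['ee_pos'],s['ee_rot'])
im=save("wrist","w0.png")
for l,z in {'fork':170,'rod_grip':212,'rod':170,'stand':0,'pen_can':0}.items():
    for r in place_of("wrist",l)[:3]:
      print(l,round(r['p'],2),np.round(np.array(r['location'])*[560,420]), np.round(watz(s,r['location'],z),0))
E
```

```text
[519.11697347 129.74722092 350.22530699] [-90.83730914  89.93444743 -77.61398626]
fork 0.86 [281. 187.] [522. 130. 170.]
fork 0.83 [250.  41.] [454. 279. 170.]
rod_grip 0.88 [287. 194.] [528. 135. 212.]
rod 0.59 [285. 184.] [527. 135. 170.]
stand 0.95 [193. 126.] [370. 161.   0.]
stand 0.79 [258.  54.] [447. 297.   0.]
stand 0.73 [282. 163.] [525. 133.   0.]
pen_can 0.67 [348. 145.] [623. 188.   0.]
```

View pics/w0.png

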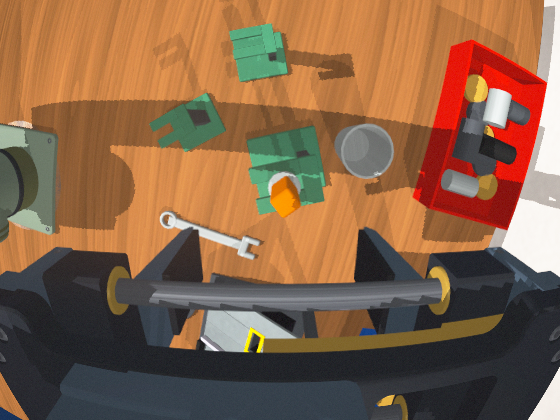

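The rod's orange handle is at about pixel (285, 196), on the large stand. I'll enlarge this to get the handle's yaw.

```bash
python3 - <<'E'
from h import *
im=cv2.imread('pics/w0.png')[115:225,235:340]
cv2.imwrite('pics/w0c.png',cv2.resize(im,None,fx=5.4,fy=5.4,interpolation=cv2.INTER_CUBIC))
E
```

```text
(no output)
```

View pics/w0c.png

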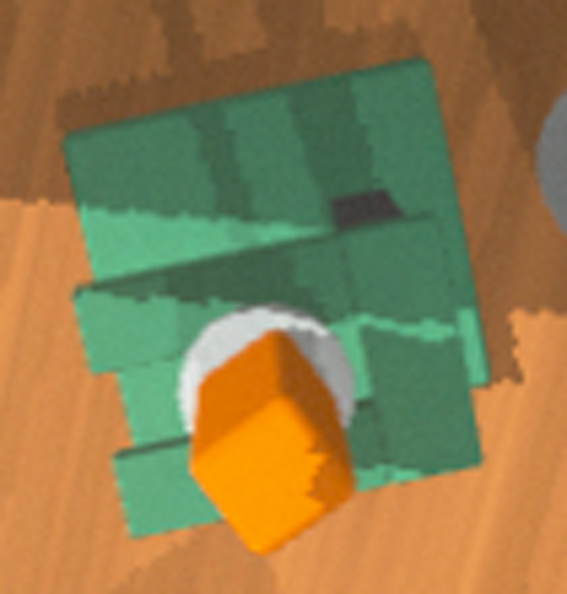

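```bash
python3 - <<'E'
from h import *
s=state()
def w(x,y,z): return watz(s,((235+(x+.5)/5.4-.5)/560,(115+(y+.5)/5.4-.5)/420),z)
h=np.array([w(*p,240) for p in[(192,466),(275,400),(355,490),(262,555)]])
print(h.round(1),h.mean(0)); 
for i in range(4):
  e=h[(i+1)%4]-h[i];print(np.hypot(*e[:2]).round(1),np.degrees(np.arctan2(e[1],e[0])).round(1))
f=np.array([w(*p,170) for p in[(75,290),(437,215),(482,465),(130,537)]]);print(f.round(1),f.mean(0))
for i in range(4):
  e=f[(i+1)%4]-f[i];print(np.hypot(*e[:2]).round(1),np.degrees(np.arctan2(e[1],e[0])).round(1))
b=np.array([w(*p,12) for p in[(65,138),(432,62)]]);e=b[1]-b[0];print(b.round(1),np.hypot(*e[:2]),np.degrees(np.arctan2(e[1],e[0])))
c=np.array([w(*p,176) for p in[(180,395),(270,307),(355,395)]]);print('collar',c.round(1))
E
```

```text
[[512.3 131.  240. ]
 [523.1 145.1 240. ]
 [539.7 133.2 240. ]
 [527.2 118.5 240. ]] [525.56810806 131.95981118 240.        ]
17.8 52.5
20.5 -35.7
19.3 -130.5
19.5 140.1
[[483.5 142.9 170. ]
 [551.4 174.7 170. ]
 [573.9 126.2 170. ]
 [505.7  94.1 170. ]] [528.60517598 134.46029976 170.        ]
74.9 25.1
53.4 -65.1
75.4 -154.8
53.6 114.4
[[463.1 157.4  12. ]
 [561.4 203.4  12. ]] 108.52216427693644 25.07034405295046
collar [[509.1 127.7 176. ]
 [522.6 149.4 176. ]
 [543.5 135.8 176. ]]
```

Emit:
drive_tool([
  [0,0,10,6.5,2,-20,91],
  [0,0,20,6.5,2,-40,91],
  [0,0,30,6.5,2,-60,91],
  [0,0,38.4,6.5,2,-80,91],
  [0,0,38.4,6.5,2,-110,91],
  [0,0,38.4,6.5,2,-140,91],
  [0,0,38.4,6.5,2,-157,91],
  [0,0,38.4,6.5,2,-157,91],
  [0,0,38.4,6.5,2,-157,91],
])

```text
time_s: 4.28
ee_pos: [526.3, 131.1, 194.7]
ee_rot: [-33.4, 89.8, 18.1]
force: [0.7, -0.4, -0.4]
gripper_width: 91.1
```

```bash
python3 - <<'E'
from h import *
s=state();print(s['qpos'].round(1),s['ee_pos'],s['ee_rot'])
im=save("wrist","w1.png")
for p in [(525.5,132,240),(525.5,132,176)]: print(wproj(s,p))
cv2.imwrite('pics/w1c.png',cv2.resize(im[150:420,140:420,::-1],None,fx=2.1,fy=2.1))
E
```

```text
[ 12.8  16.1  95.8   0.   68.  -38.7] [526.32461131 131.11887452 194.7063121 ] [-33.41127941  89.8237811   18.09176515]
(np.float64(276.43380478789976), np.float64(295.4007094888563))
(np.float64(276.61484229269234), np.float64(241.579594606029))
```

View pics/w1c.png

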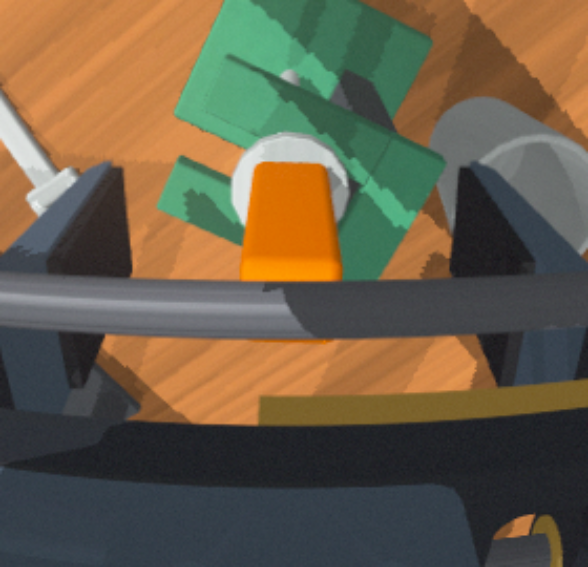

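The handle faces sit square to the jaws and centred (column about 278, predicted 276.5). Now I'll close.

Emit:
drive_tool([
  [0,0,0,0,0,0,15],
  [0,0,0,0,0,0,15],
  [0,0,0,0,0,0,15],
  [0,0,0,0,0,0,15],
  [0,0,0,0,0,0,15],
  [0,0,0,0,0,0,15],
  [0,0,0,0,0,0,15],
  [0,0,0,0,0,0,15],
], grip_force=45)

```text
time_s: 5.32
ee_pos: [526.4, 131.2, 194.9]
ee_rot: [-35.1, 89.8, 16.4]
force: [-0.4, -0.7, 0.3]
gripper_width: 21.8
```

Emit:
drive_tool([
  [0,0,0,0,0,15,15],
  [0,0,0,0,0,40,15],
  [0,0,0,0,0,70,15],
  [0,0,0,0,0,105,15],
  [0,0,0,0,0,140,15],
  [0,0,0,0,0,170,15],
  [0,0,0,0,0,185,15],
  [0,0,0,0,0,185,15],
])

```text
time_s: 6.32
ee_pos: [526.6, 131.2, 380.7]
ee_rot: [-36.2, 89.7, 15.3]
force: [0.0, 0.0, -2.0]
gripper_width: 22.1
```

```bash
python3 - <<'E'
from h import *
s=state();print(s['ee_pos'],s['force'])
for c in ("scene","top"):
  im=cv2.cvtColor(cv2.imread(f'pics/{c[0]}0.png'),cv2.COLOR_BGR2HSV)
  m=((im[...,0]>22)&(im[...,0]<35)&(im[...,1]>150)&(im[...,2]>120)).astype(np.uint8)
  n,L,st,ce=cv2.connectedComponentsWithStats(m,connectivity=8)
  for i in range(1,n):
    if st[i,4]<25: continue
    ys,xs=np.nonzero(L==i); yaw=np.radians(-5)
    for it in range(4):
      nrm=np.array([-np.sin(np.radians(35))*np.cos(yaw),-np.sin(np.radians(35))*np.sin(yaw),np.cos(np.radians(35))])
      P=[]
      if it==0:c0=atz(c,((xs.mean()+.5)/560,(ys.mean()+.5)/420),100)
      for x,y in zip(xs,ys):
        o,d=ray(c,x/560,y/420);P.append(o+d*(nrm@(c0-o))/(nrm@d))
      P=np.array(P);q=np.float32(P[:,:2]) 
      # in-plane coords
      ey=np.array([-np.sin(yaw),np.cos(yaw),0]);ex=np.cross(ey,nrm)
      uv=np.float32(np.c_[(P-c0)@ex,(P-c0)@ey]);r=cv2.minAreaRect(uv)
      mid=c0+ex*r[0][0]+ey*r[0][1]
      w,v=np.linalg.eigh(np.cov(uv.T));l=v[:,1]*np.sign(v[1,1]);a=np.arctan2(-l[0],l[1])
      yaw+=a
      # re-anchor mid at z=100
      o,_=ray(c,.5,.5);dd=mid-o;c0=o+dd*(100-o[2])/dd[2]
    print(c,st[i],c0.round(1),np.degrees(yaw).round(1),r[1])
E
```

```text
[526.62797933 131.23816971 380.71861102] [ 0.04072526  0.02853459 -1.99250176]
scene [232 232  19  14  68] [ 544.5 -149.8  100. ] -9.8 (52.9404296875, 29.138216018676758)
```

Emit:
drive_tool([
  [0,0,0,0,-30,0,15],
  [-0.7,-5,0,-15,-70,0,15],
  [-1.4,-10,0,-30,-115,0,15],
  [-2.1,-15,0,-50,-160,0,15],
  [-2.8,-20,0,-70,-205,-10,15],
  [-3.5,-25,0,-85,-240,-30,15],
  [-4.2,-30,0,-100,-260,-55,15],
  [-4.9,-34.7,0,-113,-261,-80,15],
  [-4.9,-34.7,0,-114,-261,-88,15],
  [-4.9,-34.7,0,-114,-261,-88,15],
])

```text
time_s: 7.58
ee_pos: [413.4, -130.0, 293.2]
ee_rot: [-59.4, 54.7, -7.8]
force: [-0.1, -0.4, -0.6]
gripper_width: 21.4
```

```bash
python3 - <<'E'
from h import *
s=state();print(s['qpos'].round(1),s['ee_pos'],s['ee_rot'])
T=R.from_euler('xyz',s['ee_rot'],degrees=True).as_matrix();tip=s['ee_pos']+175*T[:,0];print('d',T[:,0],'tip',tip,wproj(s,tip),'slot',wproj(s,(546,-149,100)))
im=save("wrist","w2.png")
for c in ("wrist","scene","top"):
  if c!="wrist": save(c,c+"2.png")
  for l,z in (('slot',100),('rod_tip',tip[2])):
    for r in place_of(c,l)[:2]: print(c,l,round(r['p'],2),np.array(r['location'])*[560,420],(watz(s,r['location'],z) if c=="wrist" else atz(c,r['location'],z)).round(1))
E
```

```text
[-27.8 -14.4 121.5  17.6  40.7 -89.4] [ 413.40446023 -129.95383695  293.15813645] [-59.37381859  54.69648539  -7.82494814]
d [ 0.57252659 -0.07868037 -0.81610214] tip [ 513.59661295 -143.72290232  150.34026162] (np.float64(276.8685092751785), np.float64(188.00337235940805)) slot (np.float64(275.52485911035694), np.float64(176.2827842357548))
wrist slot 0.76 [273.28  177.786] [ 545.8 -152.5  100. ]
wrist rod_tip 0.63 [278.32  186.816] [ 513.4 -141.6  150.3]
scene slot 0.94 [240.184 236.502] [ 538.2 -145.7  100. ]
scene rod_tip 0.7 [232.288 222.894] [ 514.9 -148.5  150.3]
top slot 0.69 [314.104 220.416] [ 552.  -141.6  100. ]
top rod_tip 0.54 [315.224 233.184] [ 505.8 -140.9  150.3]
```

View pics/w2.png

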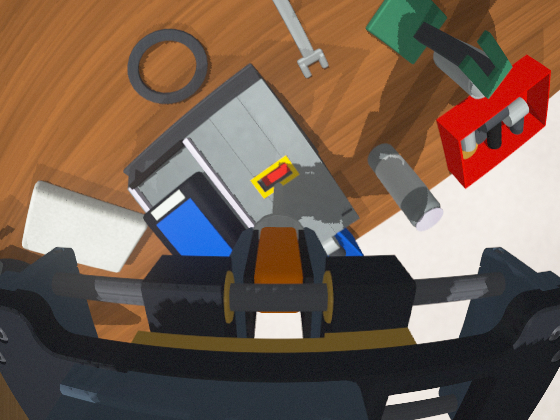

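```bash
python3 - <<'E'
from h import *
s=state();b=cv2.imread('pics/w2.png');im=cv2.cvtColor(b,cv2.COLOR_BGR2HSV)
m=((im[...,0]>20)&(im[...,0]<36)&(im[...,1]>150)&(im[...,2]>90)).astype(np.uint8);m[:150]=0;m[205:]=0
ys,xs=np.nonzero(m);print(len(xs),xs.min(),xs.max(),ys.min(),ys.max())
yaw=np.radians(-8);c0=np.array([546,-150,100.])
for it in range(5):
  a=np.radians(35);nrm=np.array([-np.sin(a)*np.cos(yaw),-np.sin(a)*np.sin(yaw),np.cos(a)])
  ey=np.array([-np.sin(yaw),np.cos(yaw),0]);ex=np.cross(ey,nrm)
  P=[]
  for x,y in zip(xs,ys):
    o,d=wray(s,(x)/560,(y)/420);P.append(o+d*(nrm@(c0-o))/(nrm@d))
  P=np.array(P);uv=np.float32(np.c_[(P-c0)@ex,(P-c0)@ey]);r=cv2.minAreaRect(uv)
  w,v=np.linalg.eigh(np.cov(uv.T));l=v[:,1]*np.sign(v[1,1]);yaw+=np.arctan2(-l[0],l[1])
  mid=c0+ex*r[0][0]+ey*r[0][1];dd=mid-o;c0=o+dd*(100-o[2])/dd[2]
  print(c0.round(1),np.degrees(yaw).round(1),r)
cv2.imwrite('pics/w2c.png',cv2.resize(b[150:240,225:335],None,fx=6,fy=6,interpolation=cv2.INTER_CUBIC))
E
```

```text
486 251 298 156 197
[ 545.4 -150.4  100. ] -4.3 ((-0.42745208740234375, -0.4926013946533203), (29.880779266357422, 55.231231689453125), 4.977352142333984)
[ 545.4 -150.4  100. ] -3.2 ((0.06771373748779297, -0.052585601806640625), (29.908279418945312, 55.47352600097656), 2.1053826808929443)
[ 545.5 -150.5  100. ] -2.8 ((0.009947776794433594, -0.024322509765625), (29.92989158630371, 55.609153747558594), 1.2399970293045044)
[ 545.5 -150.5  100. ] -2.7 ((0.0030889511108398438, -0.0076446533203125), (29.93614959716797, 55.65190124511719), 0.9706035852432251)
[ 545.5 -150.5  100. ] -2.6 ((0.0009632110595703125, -0.00238037109375), (29.93811798095703, 55.6653938293457), 0.8867253065109253)
```

View pics/w2c.png

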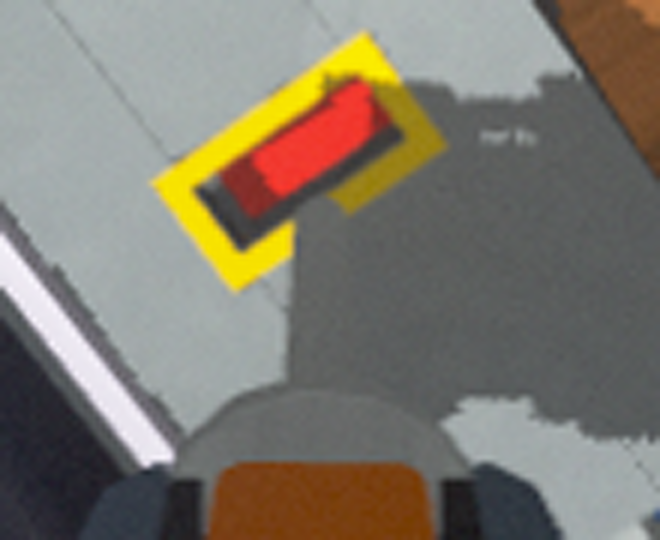

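The rod in shadow, its tip near (278, 184), lines up with the slot, whose centre is near (545.5, -150.5, 100). I'll enter 12 mm and check the force.

Emit:
drive_tool([
  [0,0,0,5,-3.5,-12,15],
  [0,0,0,13,-4.5,-24,15],
  [0,0,0,22,-5.5,-36,15],
  [0,0,0,29,-6.5,-46,15],
  [0,0,0,33,-7,-52,15],
  [0,0,0,36,-7.3,-56,15],
  [0,0,0,38.8,-7.7,-60,15],
  [0,0,0,38.8,-7.7,-60,15],
])

```text
time_s: 9.02
ee_pos: [451.8, -137.4, 232.9]
ee_rot: [-59.4, 54.7, -7.8]
force: [-0.6, 0.5, -1.6]
gripper_width: 21.6
```

```bash
python3 - <<'E'
from h import *
s=state();print(s['ee_pos'],s['ee_rot'],s['force'],s['torque'])
T=R.from_euler('xyz',s['ee_rot'],degrees=True).as_matrix();print('tip',s['ee_pos']+175*T[:,0])
w=save("wrist","w3.png");b=save("scene","s3.png")
cv2.imwrite('pics/w3c.png',np.hstack([cv2.resize(w[140:240,220:320],(400,400),interpolation=2),cv2.resize(b[190:290,190:290],(400,400),interpolation=2)])[:,:,::-1])
E
```

```text
[ 451.84882908 -137.38925311  232.92176656] [-59.38665927  54.67553135  -7.80052803] [-0.61518482  0.50563065 -1.55967061] [ 0.11593156  0.42193504 -0.03187464]
tip [ 552.09858214 -151.12270231   90.14088764]
```

View pics/w3c.png

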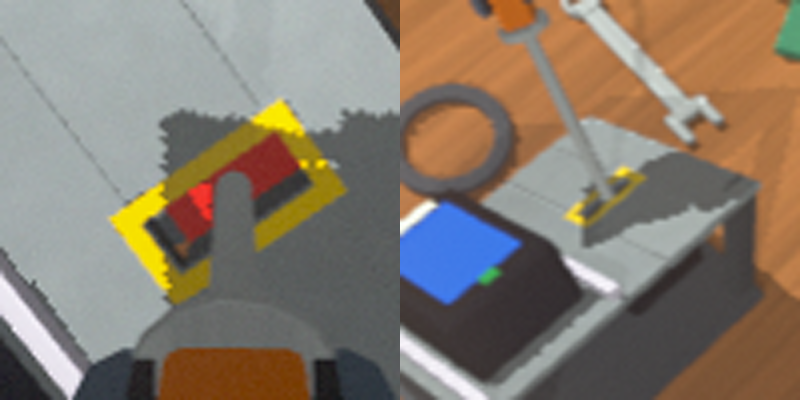

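The rod is in the slot with no contact force. Pressing in.

Emit:
drive_tool([
  [0,0,0,4.6,-0.6,-6.5,15],
  [0,0,0,9.2,-1.2,-13,15],
  [0,0,0,13.7,-1.9,-19.6,15],
  [0,0,0,17.2,-2.4,-24.5,15],
  [0,0,0,19.5,-2.7,-27.7,15],
  [0,0,0,21.2,-2.9,-30.2,15],
  [0,0,0,22.9,-3.1,-32.6,15],
  [0,0,0,22.9,-3.1,-32.6,15],
  [0,0,0,22.9,-3.1,-32.6,15],
])

```text
time_s: 10.25
ee_pos: [474.6, -140.2, 200.7]
ee_rot: [-59.4, 54.7, -7.8]
force: [-3.9, 2.6, 3.3]
gripper_width: 21.8
```

```bash
python3 - <<'E'
from h import *
s=state();print(s['ee_pos'],s['force'],s['torque'])
T=R.from_euler('xyz',s['ee_rot'],degrees=True).as_matrix();tip=s['ee_pos']+175*T[:,0];print('tip',tip,'axial',s['force']@T[:,0],'depth',(tip-[545.5,-150.5,100])@T[:,0])
save("scene","s4.png");print([(r['p'],np.array(r['location'])*[560,420]) for r in place_of("scene","pack_top")[:1]])
a=cv2.imread('pics/s3.png')[210:310,170:290];b=cv2.imread('pics/s4.png')[210:310,170:290]
cv2.imwrite('pics/s4c.png',np.hstack([cv2.resize(i,(390,325),interpolation=2) for i in(a,b)]))
for i in (3,4):
  im=cv2.cvtColor(cv2.imread(f'pics/s{i}.png'),cv2.COLOR_BGR2HSV)[230:275,170:240];m=(im[...,0]>100)&(im[...,0]<125)&(im[...,1]>150)&(im[...,2]>120);y,x=np.nonzero(m);print(x.mean()+170,y.mean()+230,len(x))
E
```

```text
[ 474.56930151 -140.19667999  200.6913    ] [-3.91154008  2.55346299  3.28568798] [0.81834103 0.696789   0.40318693]
tip [ 574.86622292 -153.86105481   57.93692208] axial -5.121447121235259 depth 51.405468500509684
[(0.64, array([194.488, 248.304]))]
201.76470588235293 252.61974789915968 476
196.81531531531533 249.6216216216216 444
```

Emit:
drive_tool([
  [0,0,0,0.6,-0.1,-0.9,15],
  [0,0,0,1.2,-0.2,-1.8,15],
  [0,0,0,1.2,-0.2,-1.8,15],
  [0,0,0,1.2,-0.2,-1.8,15],
])

```text
time_s: 10.85
ee_pos: [475.7, -140.3, 199.0]
ee_rot: [-59.3, 54.7, -7.7]
force: [-5.4, 2.7, 3.0]
gripper_width: 21.9
```

```bash
python3 - <<'E'
from h import *
s=state();print(s['ee_pos'],s['force'])
save("scene","s5.png");save("top","t5.png")
def blue(f,r):
  y0,y1,x0,x1=r;im=cv2.cvtColor(cv2.imread(f),cv2.COLOR_BGR2HSV)[y0:y1,x0:x1];m=((im[...,0]>100)&(im[...,0]<125)&(im[...,1]>150)&(im[...,2]>120));y,x=np.nonzero(m);return x.mean()+x0,y.mean()+y0,len(x)
for i in(0,3,4,5):print(blue(f'pics/s{i}.png',(225,280,165,250)))
for i in(0,5):print(blue(f'pics/t{i}.png',(200,265,335,385)))
a=cv2.imread('pics/s3.png')[210:310,170:290];b=cv2.imread('pics/s5.png')[210:310,170:290]
cv2.imwrite('pics/s5c.png',np.hstack([cv2.resize(i,(390,325),interpolation=2) for i in(a,b)]))
E
```

```text
[ 475.70721841 -140.25200874  198.98728173] [-5.38487096  2.74474274  3.03805892]
(np.float64(200.30829015544043), np.float64(251.46373056994818), 386)
(np.float64(201.76470588235293), np.float64(252.61974789915968), 476)
(np.float64(196.81531531531533), np.float64(249.6216216216216), 444)
(np.float64(196.84162895927602), np.float64(249.60180995475113), 442)
(np.float64(354.0319634703196), np.float64(230.55251141552512), 219)
(np.float64(350.4142857142857), np.float64(240.97142857142856), 210)
```

View pics/s5c.png

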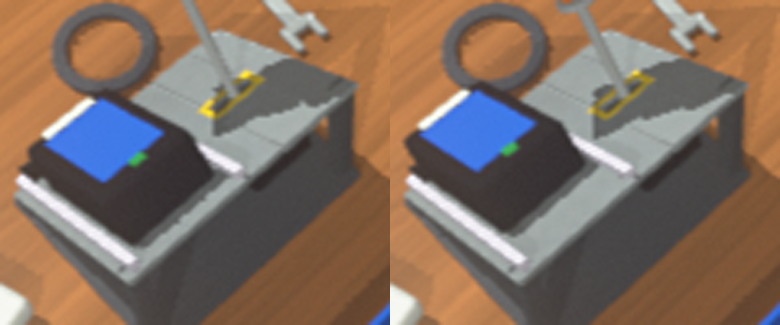

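```bash
python3 - <<'E'
from h import *
c=camera_info("scene");K=c["intrinsics"];Q=R.from_euler('xyz',c["orientation"],degrees=True).as_matrix()
def pr(P): q=K@(Q.T@(P-c["origin"]));return q[:2]/q[2]
p=atz("scene",(201.7/560,252.6/420),145)
for y in(-3,-8):
  e=np.array([-.819*np.cos(np.radians(y)),-.819*np.sin(np.radians(y)),-.574]);print(p,pr(p),pr(p+30*e)-pr(p))
E
```

```text
[ 520.84838449 -263.15348036  145.        ] [201.7 252.6] [-4.77328049 -3.12999785]
[ 520.84838449 -263.15348036  145.        ] [201.7 252.6] [-4.10674796 -3.59956016]
```

The pack moved (-4.9, -3.0) px, which matches the full 30 mm slide. Withdrawing along the slot.

Emit:
drive_tool([
  [0,0,0,-4.6,0.6,6.5,15],
  [0,0,0,-11.5,1.6,16.3,15],
  [0,0,0,-20,2.7,28.6,15],
  [0,0,0,-31.5,4.3,44.9,15],
  [0,0,0,-43,5.9,61.2,15],
  [0,0,0,-54.4,7.5,77.5,15],
  [0,0,0,-66,9,94,15],
  [0,0,0,-66,9,94,15],
])

```text
time_s: 11.95
ee_pos: [409.8, -132.0, 295.0]
ee_rot: [-59.5, 54.4, -8.0]
force: [0.9, -0.7, -1.8]
gripper_width: 21.9
```

Emit:
drive_tool([
  [0,0,0,5,5,30,15],
  [0.7,5,0,18,25,55,15],
  [1.4,10,0,33,60,75,15],
  [2.1,15,0,50,100,86,15],
  [2.8,20,0,67,140,86,15],
  [3.5,25,0,84,185,86,15],
  [4.2,30,0,100,225,86,15],
  [4.9,35,0,115,255,86,15],
  [4.9,35,0,116.7,263.2,86,15],
  [4.9,35,0,116.7,263.2,86,15],
])

```text
time_s: 13.2
ee_pos: [526.7, 131.4, 380.0]
ee_rot: [-73.7, 89.8, -22.1]
force: [-0.3, -0.1, -2.2]
gripper_width: 21.9
```

```bash
python3 - <<'E'
from h import *
s=state();print(s['ee_pos'],s['ee_rot'],s['force'])
T=R.from_euler('xyz',s['ee_rot'],degrees=True).as_matrix();print(T.round(4))
tip=s['ee_pos']+175*T[:,0];print('tip',tip,wproj(s,tip),'collar',wproj(s,s['ee_pos']+25*T[:,0]))
w=save("wrist","w6.png")
for c in("wrist","scene","top"):
  if c!="wrist": save(c,c+"6.png")
  for l in('rod_tip','fork'):
    z=tip[2] if l=='rod_tip' else 170
    for r in place_of(c,l)[:3]: print(c,l,round(r['p'],2),np.array(r['location'])*[560,420],(watz(s,r['location'],z) if c=="wrist" else atz(c,r['location'],z)).round(1))
cv2.imwrite('pics/w6c.png',cv2.resize(w[120:270,190:390,::-1],(800,600),interpolation=2))
E
```

```text
[526.67383912 131.42819148 380.01506397] [-73.71258599  89.79202588 -22.10900054] [-0.31563371 -0.10772166 -2.23830414]
[[ 0.0034 -0.7837  0.6211]
 [-0.0014  0.6211  0.7837]
 [-1.     -0.0035  0.001 ]]
tip [527.26235054 131.18911407 205.01621684] (np.float64(277.0738213979501), np.float64(188.02933631032337)) collar (np.float64(276.4560597642419), np.float64(239.64276770285966))
wrist rod_tip 0.96 [280.784 187.404] [529.2 134.8 205. ]
wrist rod_tip 0.59 [280.896 268.212] [606.5  74.2 205. ]
wrist fork 0.97 [221.48   64.218] [377.  167.8 170. ]
wrist fork 0.79 [333.704  58.212] [452.  274.3 170. ]
wrist fork 0.59 [273.896 179.088] [522.6 129.9 170. ]
scene rod_tip 0.89 [303.296 155.61 ] [524. 126. 205.]
scene fork 0.68 [318.472 134.19 ] [482.6 247.3 170. ]
scene fork 0.64 [275.184 139.02 ] [400.3 139.6 170. ]
top fork 0.7 [180.824 248.304] [447.6 270.4 170. ]
top fork 0.59 [225.512 225.708] [520.2 137.3 170. ]
top fork 0.53 [216.104 273.588] [373.8 159.9 170. ]
```

View pics/w6c.png

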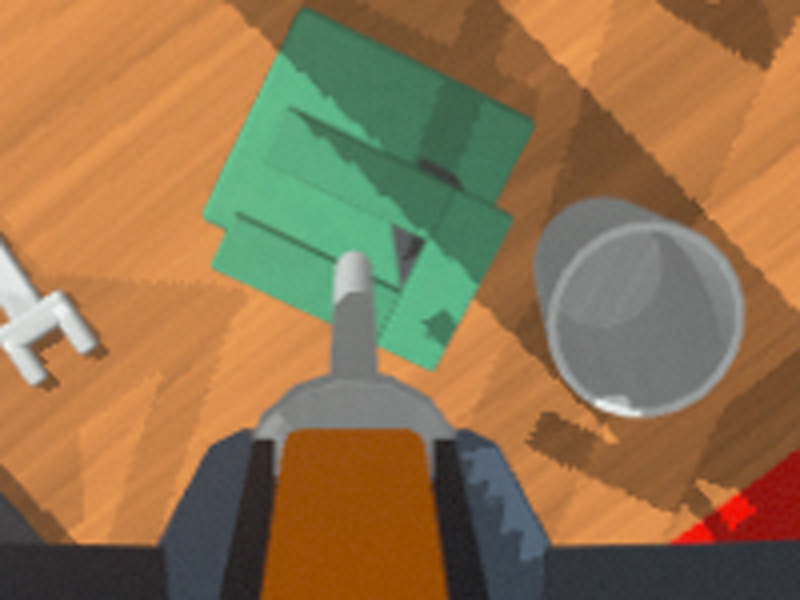

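```bash
python3 - <<'E'
from h import *
s=state()
def w(x,y,z): return watz(s,((190+x/4)/560,(120+y/4)/420),z)
f=np.array([w(*p,170) for p in[(290,107),(512,215),(435,370),(212,267)]])
for i in range(4):
  e=f[(i+1)%4]-f[i];print(np.hypot(*e[:2]).round(1),np.degrees(np.arctan2(e[1],e[0])).round(1))
a=np.radians(25);c=f.mean(0)-6*np.array([np.cos(a),np.sin(a),0])
t=w(353,264,205);print('fork',c,'tip seen',t)
for n,q in(('tip',t),('tcp',s['ee_pos'])):
  d=(q-c)[:2];print(n,'stand x,y',d@[np.cos(a),np.sin(a)],d@[-np.sin(a),np.cos(a)])
E
```

```text
73.7 25.6
53.6 -63.1
75.4 -154.1
54.0 115.1
fork [523.53795227 132.32066085 170.        ] tip seen [526.40901262 132.94909062 205.        ]
tip stand x,y 2.867650252978258 -0.6438117363688134
tcp stand x,y 1.821869648859213 -2.5006512635574953
```

Emit:
drive_tool([
  [0,0,0,-2.3,0.3,-5,15],
  [0,0,0,-2.3,0.3,-20,15],
  [0,0,0,-2.3,0.3,-40,15],
  [0,0,0,-2.3,0.3,-65,15],
  [0,0,0,-2.3,0.3,-95,15],
  [0,0,0,-2.3,0.3,-130,15],
  [0,0,0,-2.3,0.3,-160,15],
  [0,0,0,-2.3,0.3,-178,15],
  [0,0,0,-2.3,0.3,-183,15],
  [0,0,0,-2.3,0.3,-183,15],
])

```text
time_s: 14.9
ee_pos: [523.8, 131.1, 198.2]
ee_rot: [-59.1, 89.7, -7.6]
force: [-0.7, 0.6, -0.9]
gripper_width: 21.7
```

Emit:
drive_tool([
  [0,0,0,0,0,-1,15],
  [0,0,0,0,0,-2,15],
  [0,0,0,0,0,-2.8,15],
  [0,0,0,0,0,-2.8,15],
])

```text
time_s: 15.4
ee_pos: [523.9, 131.1, 195.6]
ee_rot: [-58.2, 89.7, -6.7]
force: [0.3, 0.5, -1.0]
gripper_width: 21.7
```

```bash
python3 - <<'E'
from h import *
s=state();print(s['ee_pos'],s['ee_rot'],s['force'])
w=save("wrist","w7.png");b=save("scene","s7.png")
cv2.imwrite('pics/w7c.png',np.hstack([cv2.resize(w[150:300,200:350],(400,400),interpolation=2),cv2.resize(b[120:220,260:360],(400,400),interpolation=2)])[:,:,::-1])
E
```

```text
[523.85879431 131.13405112 195.55183561] [-58.24897835  89.71867962  -6.71125052] [ 0.28764463  0.50392714 -1.02941504]
```

View pics/w7c.png

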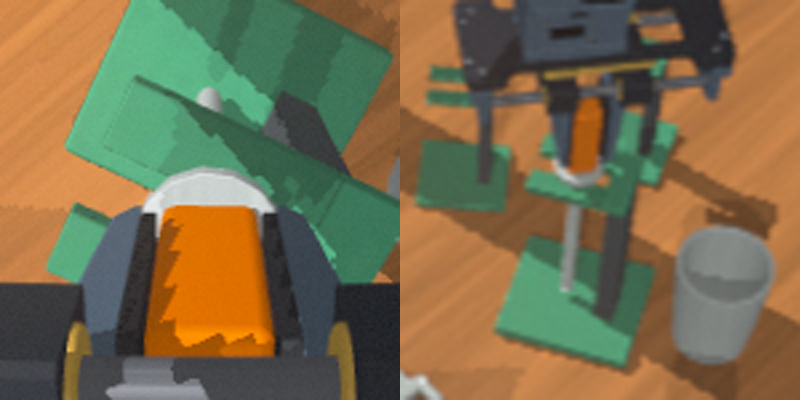

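The rod is between the prongs with its collar just above or on them. I'll ease down until contact shows.

Emit:
drive_tool([
  [0,0,0,0,0,-0.5,15],
  [0,0,0,0,0,-1,15],
  [0,0,0,0,0,-1,15],
  [0,0,0,0,0,-1,15],
])

```text
time_s: 16.0
ee_pos: [523.9, 131.1, 194.8]
ee_rot: [-57.1, 89.7, -5.6]
force: [-0.6, -1.3, 2.9]
gripper_width: 21.9
```

There is contact: the vertical force went from -2 to +2.9 N. Releasing.

Emit:
drive_tool([
  [0,0,0,0,0,0,30],
  [0,0,0,0,0,0,60],
  [0,0,0,0,0,0,91],
  [0,0,0,0,0,0,91],
  [0,0,0,0,0,0,91],
  [0,0,0,0,0,0,91],
  [0,0,0,0,0,0,91],
  [0,0,0,0,0,0,91],
])

```text
time_s: 17.0
ee_pos: [523.9, 131.1, 194.9]
ee_rot: [-57.1, 89.7, -5.5]
force: [0.1, 0.8, -0.4]
gripper_width: 91.0
```

Emit:
drive_tool([
  [0,0,0,0,0,5,91],
  [0,0,0,0,0,20,91],
  [0,0,0,0,0,45,91],
  [0,0,0,0,0,80,91],
  [0,0,0,0,0,120,91],
  [0,0,0,0,0,160,91],
  [0,0,0,0,0,160,91],
])

```text
time_s: 17.88
ee_pos: [525.3, 131.5, 359.6]
ee_rot: [-45.3, 89.2, 6.3]
force: [0.2, 0.4, -0.9]
gripper_width: 91.4
```

```bash
python3 - <<'E'
from h import *
s=state();print(s['ee_pos'],s['force'],s['gripper_width'],s['time_s'])
w=save("wrist","w8.png");b=save("scene","s8.png")
cv2.imwrite('pics/w8c.png',np.hstack([cv2.resize(w[110:260,200:350],(400,400),interpolation=2),cv2.resize(b[120:280,180:340],(400,400),interpolation=2)])[:,:,::-1])
E
```

```text
[525.31150842 131.45052628 359.62028544] [ 0.16488466  0.39559841 -0.91514866] 91.35989942529729 17.875
```

View pics/w8c.png

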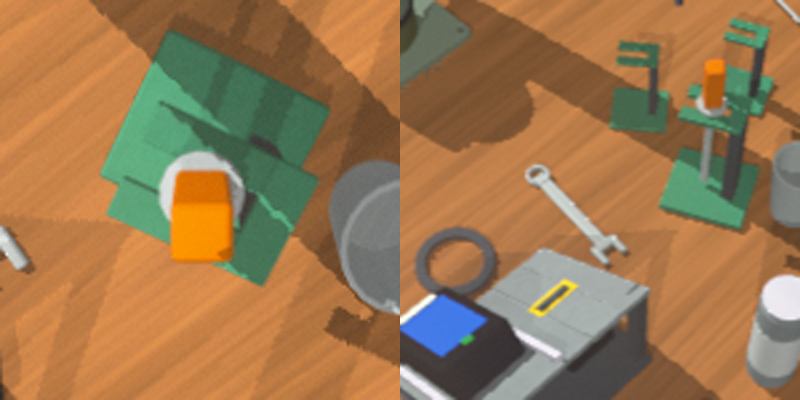

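The rod hangs upright with its collar on the prongs, the pack is still down, and the gripper is clear. Handing in.

```bash
python3 -c "
from workcell import env
print(env.job_done())"
```

```text
the job is handed in; nothing more can be done
None
```

The job is done and handed in at about 18 s of the 58 s limit; `job_done` gives no verdict, so the result rests on my own checks.

- **Release:** I took the rod from the large fork stand and pushed it about 53 mm down the slot, with about 6 N along the rod. The battery pack's image shift matched the full 30 mm slide, and it stayed put in the next picture.
- **Return:** I lowered the rod back between the prongs until contact showed as a vertical force of about +3 N, then opened the gripper and backed off upwards.
- **Last picture:** The rod hangs upright with its collar on the prongs, and the pack is still down. The wrench, sprocket ring, pen can and spray can look undisturbed. I did not compare positions before and after for these or the other bench items.
- **Disagreement:** My estimates of the rail's yaw ranged from about -3 to -10 degrees. I used -8 degrees, well within the slot's lean tolerance, and the rod went in freely, with only a few newtons sideways while pressing.

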